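Put four lab vessels back on their own stations

TASK

The four vessels on this lab bench stand on each other's stations. Put each in the middle of its own: the conical flask on the stirrer's white plate, the steel beaker on the balance pan, the amber bottle on the round cork stand and the lidded jar on the aluminium cooling block, parking a vessel on the empty polystyrene slab or any free spot when its place is still taken. Keep the vessels upright, set them down gently without dropping them, and leave the blue tube rack where it is.

Things in the scene. Friction and masses are not known exactly. Their poses are not given: they have to be found in the camera images.
- flask: Clear-glass conical (Erlenmeyer) flask, empty, closed by a grey-black rubber stopper. Round: base 64 mm across, narrowing to a 25 mm neck that runs from 62 to 88 mm; the stopper (25 to 27 mm across) continues from 88 to 108 mm, the overall height. Grip neck and stopper, e.g. 92 mm above its base. About 0.12 kg. Origin at the centre of its underside, z up.
- beaker: Plain stainless-steel beaker, open at the top, no handle, empty. Round, 52 mm across at the rim (its sides nearly straight, a little narrower at the base), wall 3 mm, 68 mm high; grip across the outside. About 0.1 kg. Origin at the centre of its underside, z up.
- bottle: Amber-glass reagent bottle with a blue screw cap. Round body 56 mm across up to 62 mm, shoulder to 76 mm, cap 38 mm across from 80 to 108 mm, the overall height; grip the cap. About 0.2 kg. Origin at the centre of its underside, z up.
- jar: Squat white plastic jar with a black lid, 46 mm high. Round, 54 mm across, lid 58 mm across from 33 to 46 mm; grip across the outside. About 0.08 kg. Origin at the centre of its underside, z up.
- stirrer: Magnetic stirrer: low blue case 130 x 110 mm with a square white ceramic plate 100 x 100 mm (the seat) and a small black knob near its front edge. Home of the conical flask. Top face 30 mm above the bench; fixed. Origin on the bench exactly under the centre of the seat (seat centre is at origin + 30 mm in z); z up. The knob side is -x.
- balance: Balance: low grey case 145 x 115 mm with a round steel pan 92 mm across (the seat) and a green display and white keys along its front edge. Home of the beaker. Top face 30 mm above the bench; fixed. Origin on the bench exactly under the centre of the seat (seat centre is at origin + 30 mm in z); z up. The display side is -x.
- cork: Round cork stand, a disc 100 mm across. Home of the amber bottle. Top face 30 mm above the bench; fixed. Origin on the bench exactly under the centre of the seat (seat centre is at origin + 30 mm in z); z up.
- cooler: Cooling block: bare aluminium slab 106 x 106 mm with small dark wells round its border; the plain middle of the flat top is the seat. Home of the jar. Top face 30 mm above the bench; fixed. Origin on the bench exactly under the centre of the seat (seat centre is at origin + 30 mm in z); z up.
- slab: White polystyrene slab 100 x 130 mm (y is the long way), empty at the start: a free place to park a vessel; nothing has to end there. Top face 30 mm above the bench; fixed. Origin on the bench exactly under the centre of the seat (seat centre is at origin + 30 mm in z); z up.
- rack: Blue tube rack 70 x 110 mm (y is the long way), 36 mm high, with a few small capped tubes standing up to 50 mm; loose, a bystander to be left where it is. Origin at the centre of its underside, z up.
There are look-alikes about, which are no part of the job. Leave any yellow look-alike of the jar alone.

How it is judged (in metres and radians):
At the end, for the whole second after the job is handed in: Flask on the stirrer, beaker on the balance, bottle on the cork stand, jar on the cooling block: each within 15 mm of the seat's centre horizontally, standing on its top face (base 25 to 36 mm above the bench), within 0.1 rad of upright, released and at rest (horizontal distance between flask and stirrer below 0.015 m and z of flask in the frame of stirrer between 0.025 and 0.036 m and angle between each of flask, beaker, bottle, jar's own z axis and vertical below 0.1 rad and linear speed of each of flask, beaker, bottle, jar below 0.03 m/s and contact force between the fingers and flask below 0.1 N and horizontal distance between beaker and balance below 0.015 m and z of beaker in the frame of balance between 0.025 and 0.036 m and contact force between the fingers and beaker below 0.1 N and horizontal distance between bottle and cork below 0.015 m and z of bottle in the frame of cork between 0.025 and 0.036 m and contact force between the fingers and bottle below 0.1 N and horizontal distance between jar and cooler below 0.015 m and z of jar in the frame of cooler between 0.025 and 0.036 m and contact force between the fingers and jar below 0.1 N); the robot touches nothing.
It fails at once if a vessel is tipped by more than 35 degrees (angle between any of flask, beaker, bottle, jar's own z axis and vertical above 0.61 rad).
It fails at once if a vessel is dropped or knocked (faster than 0.6 m/s while the fingers do not touch it) ((linear speed of flask above 0.6 m/s and contact force between the fingers and flask below 0.05 N) or (linear speed of beaker above 0.6 m/s and contact force between the fingers and beaker below 0.05 N) or (linear speed of bottle above 0.6 m/s and contact force between the fingers and bottle below 0.05 N) or (linear speed of jar above 0.6 m/s and contact force between the fingers and jar below 0.05 N)).
It fails at once if the blue tube rack is shifted by more than 20 mm (distance of rack from where it was at the start of the episode above 0.02 m).
It also fails if it takes over 138 s, if anything falls off the work surface, if the arm or the gripper's body presses on something with over 40 N, if the wrist force passes 120 N, or if a joint passes its speed limit or range.

ROBOT

A 7-joint arm with a two-finger parallel gripper is mounted at the origin on the work surface. World frame = base frame: x ahead of the robot, y to its left, z up, the work surface at z = 0. Lengths are in mm, angles in rad, forces in N, time in s.
With the tool pointing down it reaches from about 400 to 900 mm from the base axis. Payload 5.6 kg.
Tool frame: the origin (TCP) lies midway between the tips of the shut fingers; the grasp point (between the pads) lies 19 mm behind it; z points along the fingers, y is the line along which they close (so a half turn about z gives the same grasp; the last joint's range is limited). The gripper opens to 92 mm and grips with 3 to 60 N. Pads are 20 mm wide; open, the fingers measure 128 mm over their backs; the gripper's body (75 mm by 189 mm) begins 69 mm behind the grasp point.
Start: joints at [1.125, 0.468, -0.012, 1.603, 0.006, 1.071, -0.056], TCP at [254.758, -598.003, 214.592] pointing down, gripper open.
Joint ranges: [-2.53, 2.53], [-0.31, 2.02], [-1.57, 1.55], [0.28, 2.44], [-1.29, 4.43], [0.15, 1.84], [-2.92, 2.92]. Speed limits (rad/s): [2.57, 2.57, 3.14, 3.14, 3.14, 3.14, 3.14].

INTERFACE

Orientations are given as a rotation vector (axis times angle).
In Python, from cell import robot, grip, kin, viewer gives the robot as it stands. Calls block until the motion is done:
- robot.movep(position, orientation): joint-space move of the TCP to a pose.
- robot.servo_line(position, feed=150, rotation=None): straight line of the TCP; rotation=None keeps the orientation; feed is the mean speed in mm/s.
- robot.goto_joints(angles): joint-space move.
- grip(opening, newtons=None): opening from 0.0 (shut) to 1.0 (fully open); newtons is the grip in N (None keeps the last); returns when the fingers have stopped.
- robot.hold(seconds).
- kin.ik(position, orientation): joint angles nearest the present ones, or None.
- robot.observe(): the state.
- viewer.read_camera(name): name is "side" or "top"; returns the picture (400x640x3 uint8, red, green, blue); there is no depth.
- viewer.camera_info(name): a dict with "camera_matrix" (3x3 intrinsics, pixels), "R" (3x3) and "t" (3): a world point X has camera coordinates R X + t. Camera axes: x right, y down, z forward; pixel columns grow to the right and rows downward; lengths in mm; the calibration is good to about 2 mm. A picture is of the moment at which its call begins. camera_info takes no time and is no camera call.
A pose or a line that the arm cannot do raises robot.IKError and nothing moves.
- robot.job_done(): hands the job in; it is judged then, once.
Trained networks look in the newest picture that a camera, given by its name, has taken for a name from the list of things; names that differ only in an ending like _2 or _b are one class to them, and where a whole thing is asked for, a point or a joint stands for the part that bears it (a point fixed in the world has none). Each returns a list of dicts, best first, with "confidence" (0 to 1); they miss things now and then, are a little off and sometimes report something else, mostly with a low value. They report only what shows in the picture. A call takes as long as a camera call. They do not tell look-alikes from the thing itself.
- viewer.silhouettes(name, camera): "mask" (400x640 bool, what is visible of it).
- viewer.pinpoint(name, camera): "at" ([x, y, z] in mm, in the coordinates of the camera as it stood for that picture, good to about 4 mm: a listed point, or the origin of a listed thing).
The state is a dict: "t": time; "joints": joint angles; "joint_velocities": joint speeds; "joint_torque": joint torques, N m; "tcp_pos": TCP position; "tcp_rot": TCP orientation; "contact_force": force on the tool from outside, world axes, zero at the start; "wrist_torque": the same for the moment, N m; "grip_width": opening from 0.0 (shut) to 1.0 (fully open); "grip_force": force on a finger pad.
Only numpy, scipy, OpenCV 4.12 (cv2) and the standard library are available. Lean on these libraries where they do the work, as an engineer would, in place of code of your own. Each camera call takes 0.05 s, during which the arm holds its last target. There are 200 camera calls.

## Working session

There is one attempt and no reset: what is moved stays moved. The work goes in short steps, each a Python script; the robot and the scene stay as the last script left them, time stands still between calls to the robot, and variables do not carry over. Pictures are saved under pics/ and viewed, at most 14 in all, crops included, and the job is handed in when it is done.

```bash
mkdir -p pics; ls; cat > h.py <<'E'
import numpy as np, cv2
from cell import robot, grip, kin, viewer
def world(c,p):
    i=viewer.camera_info(c); return np.array(i["R"]).T@(np.array(p)-np.array(i["t"]))
def px(c,X):
    i=viewer.camera_info(c); q=np.array(i["camera_matrix"])@(np.array(i["R"])@np.array(X,float)+np.array(i["t"])); return q[:2]/q[2]
def snap(c,f):
    im=viewer.read_camera(c); cv2.imwrite(f,im[:,:,::-1]); return im
E
python3 - <<'E'
from h import *
for c in("top","side"):
    snap(c,f"pics/{c}0.png")
    for n in "flask beaker bottle jar stirrer balance cork cooler slab rack".split():
        print(c,n,[(np.round(world(c,d["at"])).tolist(),np.round(px(c,world(c,d["at"]))).tolist(),round(d["confidence"],2)) for d in viewer.pinpoint(n,c)])
s=robot.observe();print(s["t"],s["tcp_rot"],s["grip_width"])
E
```

```text
pics
top flask [([633.0, 273.0, 29.0], [212.0, 119.0], 0.88)]
top beaker [([432.0, 278.0, 28.0], [207.0, 205.0], 0.91)]
top bottle [([447.0, -28.0, 29.0], [340.0, 201.0], 0.62)]
top jar [([272.0, -267.0, -2.0], [442.0, 279.0], 0.73), ([440.0, -219.0, 29.0], [424.0, 206.0], 0.72)]
top stirrer [([447.0, -30.0, -0.0], [341.0, 202.0], 0.56)]
top balance [([438.0, -223.0, 2.0], [423.0, 207.0], 0.91)]
top cork [([636.0, 276.0, -3.0], [214.0, 121.0], 0.75)]
top cooler [([435.0, 275.0, 2.0], [211.0, 205.0], 0.95)]
top slab [([636.0, -238.0, -4.0], [429.0, 124.0], 0.71)]
top rack [([627.0, -14.0, -4.0], [335.0, 126.0], 0.8)]
side flask [([633.0, 274.0, 32.0], [215.0, 296.0], 0.59)]
side beaker [([432.0, 275.0, 30.0], [322.0, 309.0], 0.67)]
side bottle [([441.0, -25.0, 26.0], [336.0, 193.0], 0.75)]
side jar [([269.0, -268.0, 3.0], [407.0, 142.0], 0.69), ([438.0, -218.0, 32.0], [345.0, 141.0], 0.64)]
side stirrer [([445.0, -32.0, 4.0], [334.0, 198.0], 0.72), ([435.0, -217.0, 30.0], [346.0, 142.0], 0.42)]
side balance [([440.0, -225.0, -3.0], [344.0, 149.0], 0.78)]
side cork [([632.0, 277.0, -2.0], [219.0, 307.0], 0.97)]
side cooler [([435.0, 280.0, 1.0], [321.0, 319.0], 0.86), ([633.0, -236.0, -0.0], [275.0, 141.0], 0.35)]
side slab [([634.0, -239.0, -3.0], [275.0, 141.0], 0.87)]
side rack [([628.0, -16.0, 3.0], [258.0, 196.0], 0.97), ([634.0, -236.0, -2.0], [275.0, 142.0], 0.66), ([432.0, 277.0, 32.0], [322.0, 310.0], 0.4)]
1.1 [ 3.07797270e+00  6.28419833e-01 -7.87273446e-06] 1.0001457554012259
```

View pics/top0.png

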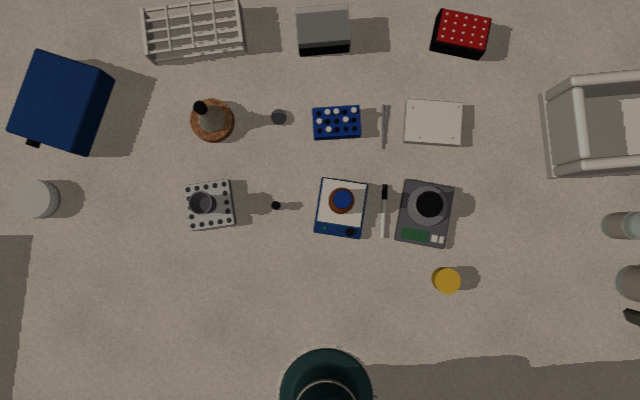

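View pics/side0.png

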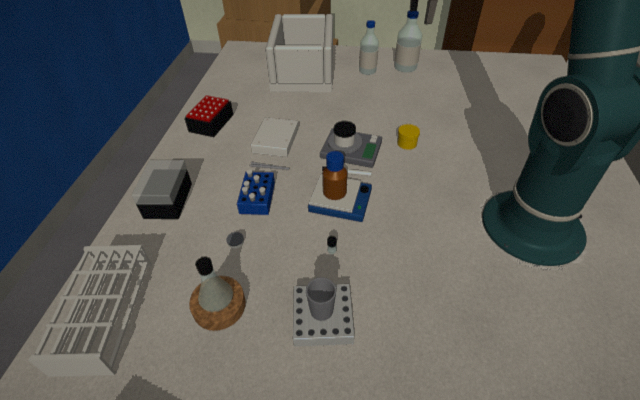

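```bash
python3 - <<'E'
import cv2
a=cv2.imread("pics/top0.png")[160:310,300:490]
cv2.imwrite("pics/crop0.png",cv2.resize(a,None,fx=4,fy=4)[:600,:800])
E
```

```text
(no output)
```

View pics/crop0.png

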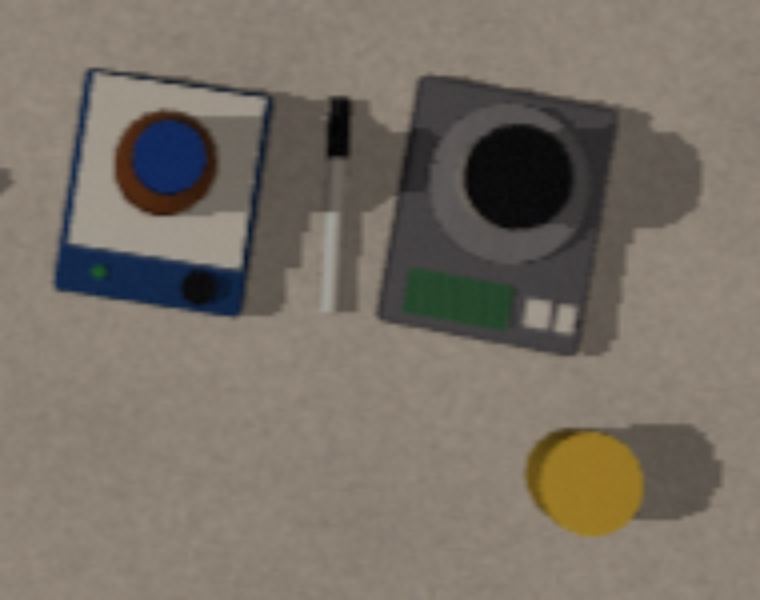

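The top view shows two jar candidates. The yellow one at (447,280) is the look-alike. The one at (428,205) on the balance pan has a black lid and a white body, so it is the jar, and the crop confirms it. The bottle is on the stirrer at (342,200), the flask on the cork at (212,119), the beaker on the cooler at (203,203), and the slab at (433,122) is empty. The positions from both cameras agree to within 6 mm.

I'll start by moving the bottle to the slab.

```bash
cat >> h.py <<'E'
D=dict(flask=73,beaker=27,bottle=75,jar=19)   # TCP height above base when gripping
ROT=[0,0,0]
def down(): # closing along world y, nearest branch
    from scipy.spatial.transform import Rotation as R
    y=R.from_rotvec(robot.observe()["tcp_rot"]).as_matrix()[1,1]
    return [np.pi,0,0] if y<0 else [0,np.pi,0]
def pick(n,xy,z=30,first=False):
    p=lambda h:[xy[0],xy[1],h]; h=z+D[n]
    grip(1.0)
    if first: robot.movep(p(290),down())
    else: robot.servo_line(p(290),feed=250)
    robot.servo_line(p(h+15),feed=150); robot.servo_line(p(h),feed=40)
    w=grip(0.0,20); s=robot.observe(); print(n,"width",round(s["grip_width"]*92,1),"F",np.round(s["grip_force"],1),np.round(s["contact_force"],1))
    robot.servo_line(p(h+15),feed=30)
    H=max(290,170+D[n]); robot.servo_line(p(H),feed=150)
    s=robot.observe();print("lifted",round(s["grip_width"]*92,1),np.round(s["contact_force"],1),s["t"])
def place(n,xy,z=30):
    p=lambda h:[xy[0],xy[1],h]; h=z+D[n]
    robot.servo_line(p(max(290,170+D[n])),feed=180)
    robot.servo_line(p(h+20),feed=120); robot.servo_line(p(h+1),feed=20)
    robot.hold(.2); s=robot.observe();print("down",np.round(s["contact_force"],1),np.round(s["tcp_pos"],1))
    grip(1.0); robot.hold(.2); robot.servo_line(p(h+20),feed=60); robot.servo_line(p(290),feed=200)
    print("t",robot.observe()["t"])
E
python3 - <<'E'
from h import *
pick("bottle",(444,-27),first=True)
place("bottle",(635,-238))
robot.servo_line([500,100,290],feed=250)
snap("side","pics/side1.png"); print([np.round(world("side",d["at"])) for n in("bottle","stirrer","slab") for d in viewer.pinpoint(n,"side")])
E
```

```text
bottle width 37.1 F 20.0 [-0.   0.3 -0.2]
lifted 36.8 [-0.1 -0.5 -2.9] 8.1083
down [ 0.6  0.4 -2. ] [ 635.1 -238.   106.2]
t 15.2333
[array([ 632., -238.,   28.]), array([444., -32.,  -1.]), array([434., 281.,   3.]), array([ 634., -238.,   -2.])]
```

View pics/side1.png

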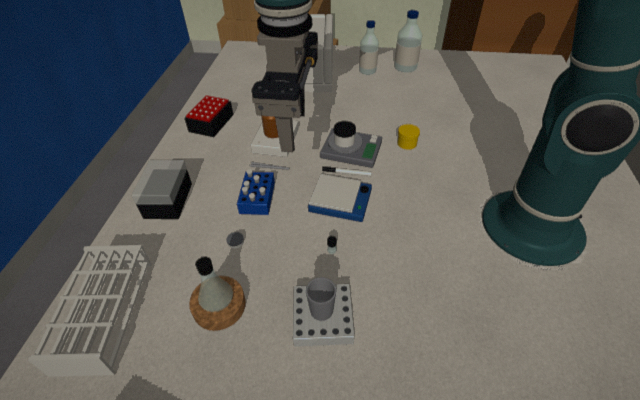

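The bottle is standing on the slab at about (275,128), and the stirrer plate at (340,190) is clear. Next come the flask and then the bottle.

```bash
python3 - <<'E'
from h import *
pick("flask",(633,274)); place("flask",(446,-31))
pick("bottle",(635,-238)); place("bottle",(634,276))
robot.servo_line([500,100,290],feed=250)
snap("top","pics/top2.png"); print([(n,np.round(world("top",d["at"])),round(d["confidence"],2)) for n in("flask","bottle","stirrer","slab","cork","jar","balance","beaker","cooler","rack") for d in viewer.pinpoint(n,"top")])
E
```

```text
flask width 25.8 F 20.0 [-0.4 -0.1  0.4]
lifted 25.7 [-0.9 -0.6 -1.7] 23.075
down [-0.4 -0.6 -0.9] [446.1 -31.  104.1]
t 30.7667
bottle width 36.4 F 20.0 [ 0.1  0.2 -0.6]
lifted 36.9 [-0.  -0.3 -2.8] 36.875
down [-0.1 -0.4 -2.1] [634.1 276.  106.1]
t 45.275
[('flask', array([448., -33.,  30.]), 0.75), ('stirrer', array([448., -28.,  -1.]), 0.7), ('stirrer', array([630., -14.,  -3.]), 0.53), ('slab', array([ 632., -240.,   -3.]), 0.94), ('jar', array([ 441., -221.,   26.]), 0.78), ('jar', array([ 275., -266.,   -1.]), 0.69), ('jar', array([630., -16.,  -5.]), 0.61), ('balance', array([ 437., -224.,   -2.]), 0.87), ('beaker', array([433., 280.,  28.]), 0.88), ('cooler', array([435., 276.,   1.]), 0.91), ('rack', array([630., -16.,  -5.]), 0.58)]
```

View pics/top2.png

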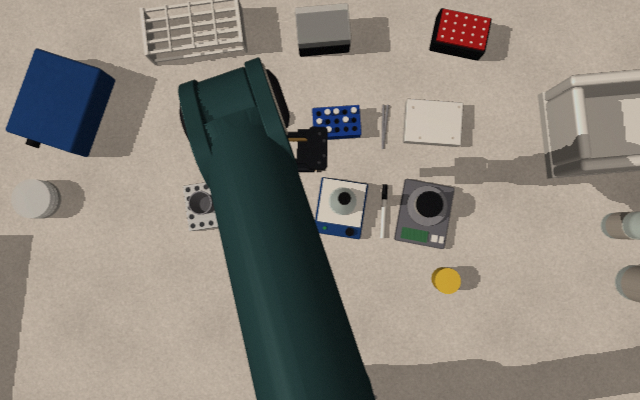

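The top view shows the flask centred on the stirrer plate at (343,199) and the slab empty. The arm hides the cork, so I'll check the bottle later. Now I'll swap the jar and beaker, then look with the arm out of the way.

```bash
python3 - <<'E'
from h import *
pick("jar",(440,-219)); place("jar",(635,-238))
pick("beaker",(432,277)); place("beaker",(438,-224))
pick("jar",(635,-238)); place("jar",(435,277))
robot.servo_line([520,-80,330],feed=250)
robot.movep([300,-500,350],down())
for c in("top","side"):
    snap(c,f"pics/{c}3.png")
    print(c,[(n,np.round(world(c,d["at"])),round(d["confidence"],2)) for n in("flask","stirrer","bottle","cork","jar","cooler","beaker","balance","rack") for d in viewer.pinpoint(n,c)])
print(robot.observe()["t"])
E
```

```text
jar width 56.5 F 20.0 [-0.5 -0.3  0.7]
lifted 56.5 [-1.  -0.1 -0.5] 53.6417
down [-0.1  0.4 -1. ] [ 635.1 -238.    50.2]
t 60.775
beaker width 50.7 F 20.0 [0.1 0.9 0.6]
lifted 50.9 [-0.6  0.2 -1.7] 68.4333
down [0.  0.  0.1] [ 438.1 -224.    58.1]
t 77.2167
jar width 56.5 F 20.0 [0.3 0.7 0.3]
lifted 56.7 [ 0.1 -0.1 -2.5] 83.4917
down [-0.5 -0.1 -0.7] [435.1 277.   50.1]
t 92.6
top [('flask', array([451., -31.,  29.]), 0.66), ('stirrer', array([451., -30.,   1.]), 0.62), ('bottle', array([638., 275.,  29.]), 0.84), ('cork', array([636., 277.,  -2.]), 0.87), ('jar', array([435., 277.,  28.]), 0.74), ('jar', array([ 271., -267.,   -4.]), 0.69), ('cooler', array([438., 274.,   1.]), 0.7), ('beaker', array([ 439., -225.,   30.]), 0.81), ('balance', array([ 438., -223.,   -0.]), 0.7), ('rack', array([628., -15.,  -3.]), 0.64)]
side [('flask', array([446., -34.,  29.]), 0.79), ('stirrer', array([442., -29.,   1.]), 0.76), ('bottle', array([633., 275.,  26.]), 0.58), ('cork', array([632., 275.,  -1.]), 0.86), ('jar', array([431., 279.,  30.]), 0.77), ('jar', array([ 274., -266.,    2.]), 0.66), ('cooler', array([435., 279.,  -0.]), 0.67), ('beaker', array([ 439., -225.,   28.]), 0.97), ('balance', array([ 442., -224.,   -5.]), 0.62), ('balance', array([631., 274.,  -1.]), 0.2), ('rack', array([634., -16.,   1.]), 0.64)]
96.9583
```

View pics/top3.png

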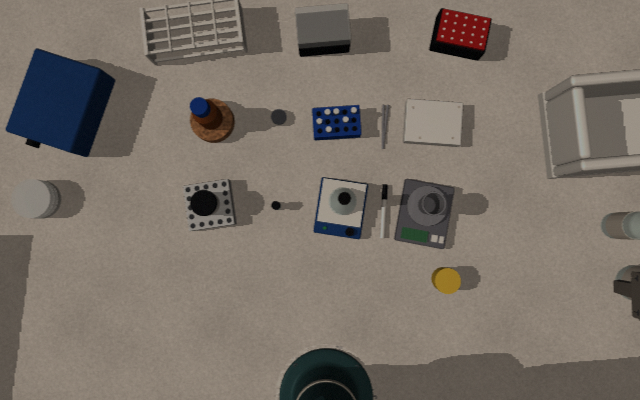

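View pics/side3.png

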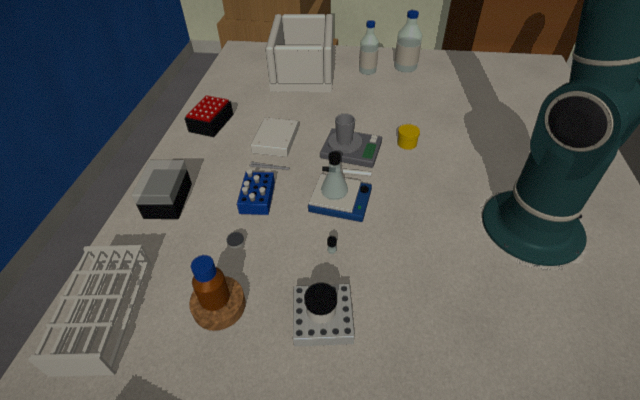

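Both views show all four vessels upright and centred on their own stations. In the top view they are the bottle (205,118), jar (204,204), flask (343,199) and beaker (430,205). The measured offsets are about 6 mm or less, and the rack at (337,122) hasn't moved.

```bash
python3 -c "
from h import *
print(robot.job_done())"
```

```text
the job is handed in; nothing more can be done
None
```

The job is handed in at about 97 s of the 138 s allowed: flask on the stirrer, beaker on the balance, bottle on the cork stand and jar on the cooling block, each about 6 mm or less off centre by camera, with the rack and yellow jar left alone; the hand-in returned no verdict.

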